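# Pin the viewing panel, then hold a sample vial slantwise before its light

### The arm

A 7-joint arm with a two-finger parallel gripper is mounted at the origin on a cart in front of the work surface, level with it; the furniture and walls round the work are solid. World frame = base frame: x ahead of the robot, y to its left, z up, the work surface at z = 0. Lengths are in m, angles in rad, forces in N, time in s.
With the tool pointing down it reaches from about 0.4 to 0.85 m from the base axis. Payload 10.4 kg.
Tool frame: the origin (TCP) lies at the centre of the arm's flange, where the gripper is bolted on; the fingertips stand 182 mm ahead of it and the grasp point (between the pads) lies r.grasp_offset ahead of it (r.grasp_offset is the distance from the TCP to the grasp point, in m); z points along the fingers, y is the line along which they close (so a half turn about z gives the same grasp; the last joint's range is limited). The gripper opens to 87 mm and grips with 3 to 60 N. Pads are 19 mm wide; open, the fingers measure 117 mm over their backs; the gripper's body (75 mm by 190 mm) begins 51 mm behind the grasp point.
Start: joints at [1.226, 0.332, -0.065, 1.46, 0.022, 1.35, -0.088], TCP at [0.198, -0.593, 0.405] pointing down, gripper open.
Joint ranges: [-2.6, 2.6], [-0.5, 2.12], [-1.47, 1.34], [0.16, 2.42], [-1.27, 4.41], [0.06, 2.06], [-2.6, 2.6]. Speed limits (rad/s): [2.22, 2.22, 2.79, 2.79, 3.14, 3.14, 3.14].

### API

Orientations are given as a unit quaternion [x, y, z, w].
In Python, from bench import status, vision, job, spotter, r gives the robot as it stands. The module is installed in compiled form; this text tells all that it offers.
- The arm moves only by the tool play_rows, never from a script. Its argument "series" is a list of rows, each a list of 6 numbers: the shift along the tool's x, y, z each as a share of 150 mm, from -1 to 1, then the turn, a rotation vector about the tool's x, y, z each as a share of 30 degrees, from -1 to 1. In form: [[x, y, z, ax, ay, az], ...]. A call has 1 to 5 rows; each row is the pose to reach, as a shift and turn from the pose commanded when the call began, along the tool's axes at that moment; what a row does not reach only later rows make up. A row lasts 1/10 s, in which the tool goes at most 50 mm and 8.59 degrees, less where a joint would pass 70% of its speed; a pose out of reach is approached as far as the arm can. A call with a number of a shift or a turn outside -1 to 1 is refused whole. A call with a gripper value outside its range is refused whole. "fingers" is the opening, from -1 (shut) to 1 (fully open), set as the call begins (left out, the last holds). The fingers move at their own pace and stop on an object; "squeeze" is the grip in N (left out, the last holds). Time passes only in rows, so rows that repeat a pose let the fingers close. It gives the time, the measured TCP pose, the force, the opening and the grip force at its end, in the units of the state.
- status.read_state(): the state, without advancing time (a new reading comes with each control period).
- vision.camera(name): name is "scene" or "top" or "wrist"; returns the picture (400x640x3 uint8, blue, green, red); there is no depth.
- vision.calibration(name): a dict with "fx", "fy", "cx", "cy" (pixels), "rvec" (rotation vector, rad) and "tvec" (3), from world to camera coordinates, as OpenCV has them; the wrist camera has in their place "T_tool_cam" (4x4, takes a point from camera to tool coordinates, whose origin is the TCP and whose axes are the flange's). Camera axes: x right, y down, z forward; pixel columns grow to the right and rows downward; lengths in m; the calibration is good to about 2 mm. A picture is of the moment at which its call begins: read the wrist's pose just before it. calibration takes no time and is no camera call.
- job.close_job(): hands the job in; it is judged then, once.
Trained networks look in the newest picture that a camera, given by its name, has taken for a name from the list of things; names that differ only in an ending like _2 or _b are one class to them, and where a whole thing is asked for, a point or a joint stands for the part that bears it (a point fixed in the world has none). Each returns a list of dicts, best first, with "conf" (0 to 1); they miss things now and then, are a little off and sometimes report something else, mostly with a low value. They report only what shows in the picture. A call takes as long as a camera call. They do not tell look-alikes from the thing itself.
- spotter.boxes_of(camera, name): "point" ([x, y, z] in m, in world coordinates, good to about 4 mm: the middle of the surface that is visible of it).
- spotter.regions_of(camera, name): "pixels" (400x640 bool, what is visible of it).
The state is a dict: "time": time; "joint_positions": joint angles; "joint_vel": joint speeds; "joint_torque": joint torques, N m; "ee_pos": TCP position; "eef_rot": TCP orientation; "ft_force": force on the tool from outside, world axes, zero at the start; "torque": the same for the moment, N m; "width": finger opening in m; "grip_force": force on a finger pad.
Only numpy, scipy, OpenCV 4.12 (cv2) and the standard library are available. Lean on these libraries where they do the work, as an engineer would, in place of code of your own. Each camera call takes 0.05 s, during which the arm holds its last target. There are 200 camera calls.

### The job

The hinge pin of the small lit viewing panel has worked half out: push it fully home through the fork and lug until its head lies against the fork, leaving the panel at the tilt it has. Then draw the red-capped sample vial up out of the blue rack, tip it sideways to about 45 degrees with its long side to the panel so that its fragments run down along the glass, and hold it up about 10 cm in front of the middle of the lit face. Finish holding it there in the gripper, clear of everything, and leave the other two vials in the rack.

Things in the scene. Friction and masses are not known exactly. Their poses are not given: they have to be found in the camera images.
- stand: fixed stand of the viewing panel: grey base plate 100 x 256 mm, its top 15 mm above the worktop. Origin under the plate's middle; x points away from the viewer through the panel (the lit face looks to -x), y to the left along the panel, z up. The panel hinges at x = 20 mm, 45 mm above the worktop, in dark steel forks 63 mm high at its left (y = 80 to 117 mm) and right ends.
- panel (a joint): tilt of the lit panel about the hinge (along the stand's y, x = 20 mm, 45 mm above the worktop): 0 upright, positive = top leaning back, rad. A stiff hinge that stays where it is.
- panel_face (a point): middle of the lit white face (132 mm wide, 142 mm high); the panel is 150 mm wide, 160 mm high, 16 mm thick and reaches from 62 to 222 mm above the worktop. Axes as the stand's, tilted with the panel: -x points out of the lit face, y to the left, z up along the panel.
- panel_top (a point): middle of the panel's top edge, 80 mm above panel_face along the panel.
- pin_seat (a point): fixed point on the hinge axis in the outer (+y) face of the left fork, where the underside of the pin's head lies once home; axes as the stand's. Fork: two ears 30 mm wide in x, 10 mm thick, 17 mm apart, with the panel's 12 mm lug between them; the three round 11.8 mm holes are in line. Space is open to its left.
- pin: steel hinge pin, 32 g, with orange plastic head, lying loose along the stand's y in the left fork: shank 10 mm thick, 44 mm long, round-nosed; round head 22 mm across, 7.5 mm thick. Origin on its axis at the head's underside; its y points from shank to head, out to the left. It sticks out 10 to 18 mm at the start, nearly level; greased, it slides in with under 3 N.
- rack: fixed blue plastic vial rack, 58 mm in x, 196 mm in y, 42 mm high. Origin under its middle. Three sockets in a row along its y at y = -64, 0 and 64 mm: round holes of 32 mm in the 6 mm top plate, the vials stand on the floor 8 mm above the worktop.
- vial_red: glass sample vial with red screw cap, 29 mm across, 72 mm high, 45 to 80 g (the cap is the top 15 mm), in one of the three sockets. Origin at the centre of its bottom, z along it towards the cap. Its upper 38 mm stand clear of the rack.
- vial_mid (a point): middle of the red-capped vial, on its axis 36 mm above its bottom.
- vial_white: the like vial with white cap, 24 mm across, 58 mm high; origin at the centre of its bottom. In one of the other sockets.
- vial_black: the like vial with black cap, 24 mm across, 58 mm high; origin at the centre of its bottom. In one of the other sockets.
Things that resemble listed ones, but are neither listed nor needed, are in the scene too. What is meant by the vial_red is not yellow, and is the smaller of those in its own colour.

How it is judged:
By the outcome, as a careful person would: the job done as asked, in the order asked, and still so for the second after the job is handed in, while the arm keeps its last pose, push and grip.
It also fails if it takes over 51 s, if anything falls off the work surface, if the arm or the gripper's body presses on something with over 40 N, if the wrist force passes 120 N, or if a joint passes its speed limit or range.

## Working session

There is one attempt and no reset: what is moved stays moved. The work goes in short steps, Python scripts to look and compute and a tool call to move; the robot and the scene stay as the last step left them, time stands still between calls to the robot, and variables do not carry over. Pictures are saved under pics/ and viewed, at most 10 in all, crops included, and the job is handed in when it is done.

Besides the shell and the picture viewer there is one more tool, called after "Request:" as name([rows], argument=value, ...), one row to a line, values as JSON. play_rows: Moves the arm, as the interface text tells. Shift numbers are shares of 150 mm and turn numbers shares of 30 degrees, none past 1 either way. Its arguments: {"type":"object","properties":{"series":{"type":"array","items":{"type":"array","items":{"type":"number"}}},"fingers":{"type":"number"},"squeeze":{"type":"number"}},"required":["series"]}

```bash
mkdir -p pics
cat > h.py <<'E'
import numpy as np, cv2
from scipy.spatial.transform import Rotation as R
from bench import status, vision, job, spotter, r
def snap(c,name=None):
    s=status.read_state(); im=vision.camera(c)
    if name: cv2.imwrite('pics/'+name,im)
    return s,im
def proj(c,P):
    k=vision.calibration(c); K=np.array([[k['fx'],0,k['cx']],[0,k['fy'],k['cy']],[0,0,1]])
    return cv2.projectPoints(np.array(P,float).reshape(-1,3),np.array(k['rvec']),np.array(k['tvec']),K,None)[0].reshape(-1,2)
def ray(c,uv,s=None):
    k=vision.calibration(c); d=np.array([(uv[0]-k['cx'])/k['fx'],(uv[1]-k['cy'])/k['fy'],1.])
    if c=='wrist':
        T=np.array(k['T_tool_cam']); Rt=R.from_quat(s['eef_rot']).as_matrix()
        return Rt@T[:3,3]+s['ee_pos'], Rt@T[:3,:3]@d
    Rm=R.from_rotvec(np.array(k['rvec']).ravel()).as_matrix()
    return -Rm.T@np.array(k['tvec']).ravel(), Rm.T@d
def meet(a,b):
    (o1,d1),(o2,d2)=a,b
    A=np.stack([d1,-d2],1); t=np.linalg.lstsq(A,o2-o1,rcond=None)[0]
    p,q=o1+t[0]*d1,o2+t[1]*d2; return (p+q)/2,np.linalg.norm(p-q)
E
python3 - <<'E'
from h import *
np.set_printoptions(precision=4,suppress=True)
ims=[]
for c in ['scene','top']:
    s,im=snap(c,c+'0.png'); ims.append(im)
    k=vision.calibration(c); print(c,k['fx'],ray(c,(320,200)))
    for n in ['stand','panel','pin','rack','vial_red','vial_white','vial_black']:
        for d in spotter.boxes_of(c,n)[:4]:
            p=np.array(d['point']); print(n,round(d['conf'],2),p,proj(c,p)[0])
print(r.grasp_offset,s['time'],s['ee_pos'],s['eef_rot'],vision.calibration('wrist')['T_tool_cam'])
E
```

```text
scene 405.9290052492011 (array([0.1289, 0.2621, 0.7501]), array([ 0.4101, -0.5587, -0.7212]))
stand 0.65 [ 0.5965 -0.4018  0.0725] [326.4175 155.3279]
stand 0.33 [ 0.6085 -0.4046  0.1454] [323.633  130.2268]
panel 0.79 [ 0.6112 -0.4026  0.1438] [322.273  130.7492]
rack 0.96 [ 0.4141 -0.1184  0.0434] [317.1724 271.2032]
vial_red 0.84 [ 0.422  -0.1372  0.071 ] [319.5886 255.3863]
vial_red 0.73 [ 0.5979 -0.4034  0.0743] [326.3534 154.2664]
vial_red 0.69 [ 0.3489 -0.1786  0.0504] [359.9593 265.6206]
vial_red 0.63 [ 0.5016 -0.1706  0.0664] [299.4509 228.7761]
vial_white 0.43 [ 0.4248 -0.1979  0.0591] [335.3235 239.6361]
vial_white 0.43 [ 0.4145 -0.118   0.0451] [316.9002 270.7665]
vial_black 0.77 [ 0.4284 -0.0732  0.059 ] [297.7718 278.443 ]
top 373.7828821566624 (array([ 0.3185, -0.2246,  0.9924]), array([ 0.2219, -0.0261, -0.9747]))
stand 0.86 [ 0.5902 -0.4134  0.0598] [380.3463 172.0083]
panel 0.62 [ 0.6025 -0.4119  0.1615] [386.0083 154.2523]
rack 0.58 [ 0.42   -0.1436  0.0421] [282.5488 247.9507]
vial_red 0.81 [ 0.4989 -0.1905  0.1009] [297.1558 211.231 ]
vial_red 0.58 [ 0.3535 -0.1918  0.069 ] [303.3938 272.3671]
vial_white 0.63 [ 0.4223 -0.2057  0.0673] [306.608  243.5854]
vial_white 0.26 [ 0.4246 -0.0777  0.066 ] [254.8614 247.7135]
0.1635 0.4 [ 0.1977 -0.5929  0.4047] [ 0.9871  0.1602 -0.     -0.0001] [[ 0.0002 -0.9602 -0.2792  0.0769]
 [ 1.      0.0001  0.0003 -0.0007]
 [-0.0003 -0.2792  0.9602  0.0204]
 [ 0.      0.      0.      1.    ]]
```

View pics/scene0.png

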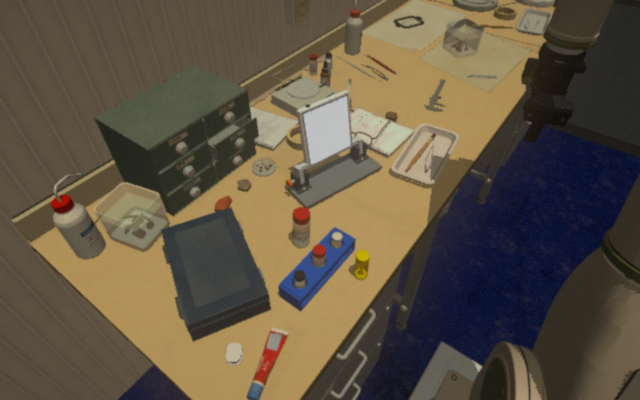

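View pics/top0.png

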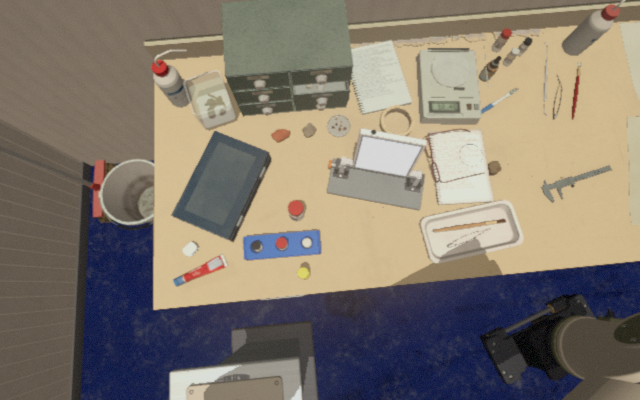

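Red look-alikes: the rack vial with red cap (scene 319,255; top 282,243), a larger red-capped vial behind the rack (scene 301,225; top 297,208), the yellow one (scene 361,264) and far ones on the bench (scene 313,63; 354,30). I choose the smaller red one, standing in the rack's middle socket. The orange pin head shows at scene (290,183) and top (333,164). Next I check these in a close crop.

Run:
```python
from h import *
t=cv2.imread('pics/top0.png'); s=cv2.imread('pics/scene0.png')
z=lambda im,x,y,w,h:cv2.resize(im[y:y+h,x:x+w],None,fx=4,fy=4,interpolation=cv2.INTER_CUBIC)
cv2.imwrite('pics/crop1.png',np.vstack([np.hstack([z(t,326,120,100,95),z(s,280,90,100,120)[:380]*1]),np.hstack([z(t,240,215,100,55),z(s,280,225,100,55)])]))
cv2.imwrite('pics/crop1.png',np.vstack([np.hstack([z(t,326,115,100,95),z(s,283,115,100,95)]),np.hstack([z(t,240,225,100,55),z(s,275,230,100,55)])]))
```

```text
(no output)
```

View pics/crop1.png

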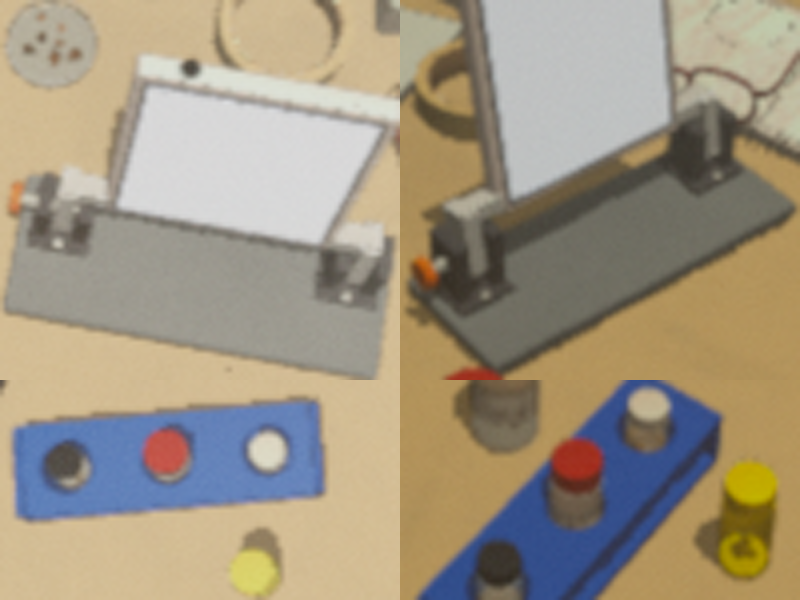

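The crop confirms the rack's middle vial as the small red-capped one (top 281,243; scene 319,250). The pin head is at top (330,164) and scene (289,182), with bare shank showing between the head and the fork. Now I triangulate.

```bash
cat > fit.py <<'E'
from h import *
from scipy.optimize import least_squares
np.set_printoptions(precision=4,suppress=True)
C={'top':[(327.3,192.5),(419.8,209.5),(424,174.5)],'scene':[(308,206.3),(381.8,167.5),(286,186)]}
L={'top':[(-.05,.128),(-.05,-.128),(.05,-.128)],'scene':[(-.05,.128),(-.05,-.128),(.05,.128)]}
def W(p,P):
    P=np.array(P,float); return R.from_euler('z',p[2]).apply(P)+[p[0],p[1],0]
def f(p):
    return np.concatenate([(proj(c,W(p,[(*l,p[3]) for l in L[c]]))-C[c]).ravel() for c in C])
s=least_squares(f,[.59,-.41,-.2,.015]); print(s.x,s.fun)
p=s.x
print('pin head',meet(ray('top',(330.3,164.5)),ray('scene',(289.3,182.5))))
print('seat',W(p,[(.02,.117,.045)]),'head at 14',W(p,[(.02,.131,.045)]))
print('vial cap',meet(ray('top',(281.5,243)),ray('scene',(319.5,250))))
print('white',meet(ray('top',(307,242.8)),ray('scene',(337,235.5))))
print('black',meet(ray('top',(256.5,244.8)),ray('scene',(299.5,275))))
# panel lit-face corners top view -> tilt
for nm,uv,l in [('TL',(326+148/4,115+82/4),None),('TR',(326+386/4,115+125/4),None),('BL',(326+117/4,115+207/4),None),('BR',(326+325/4,115+245/4),None)]:
    o,d=ray('top',uv); 
    Ri=R.from_euler('z',-p[2]); o=Ri.apply(o-[p[0],p[1],0]); d=Ri.apply(d)
    ys={'TL':.066,'BL':.066,'TR':-.066,'BR':-.066}[nm]; t=(ys-o[1])/d[1]; q=o+t*d
    # plane along-panel: solve using height along panel h=.213 or .071 above: (x-.02, z-.045)
    best=min(((lambda q:(abs(np.hypot(q[0]-.02,q[2]-.045)-np.hypot(.008,{'T':.168,'B':.026}[nm[0]])),tuple(q)))(o+t*d) for t in np.linspace(.6,1.1,2000)))
    print(nm,best, np.degrees(np.arctan2(best[1][0]-.02,best[1][2]-.045)))
E
python3 fit.py
```

```text
[ 0.5734 -0.4089 -0.279   0.007 ] [-0.1839  0.4251  0.9977  0.2229  1.1447  0.1589 -0.88    1.7093  0.328
 -0.7479 -1.3193 -0.261 ]
pin head (array([ 0.6278, -0.2866,  0.0453]), np.float64(0.00011258296920356701))
seat [[ 0.6249 -0.302   0.045 ]] head at 14 [[ 0.6287 -0.2885  0.045 ]]
vial cap (array([ 0.4284, -0.145 ,  0.076 ]), np.float64(0.0006169516314382625))
white (array([ 0.4254, -0.2064,  0.064 ]), np.float64(0.0019069073125124545))
black (array([ 0.4315, -0.0814,  0.0588]), np.float64(0.001589210617114013))
TL (np.float64(5.443526615322991e-05), (np.float64(0.04372825735088032), np.float64(0.0681187082056201), np.float64(0.21156315241138368))) 8.10769056172603
TR (np.float64(4.5267217224698175e-05), (np.float64(0.042508601411347824), np.float64(-0.0657062637206756), np.float64(0.21172309957382296))) 7.6887795287634155
BL (np.float64(7.1824484235288866e-06), (np.float64(0.032771996792678726), np.float64(0.06530462762281627), np.float64(0.02098989000288176))) 151.98959253435723
BR (np.float64(5.477625596087346e-05), (np.float64(0.014673988039220986), np.float64(-0.067863368579459), np.float64(0.07173231653919987))) -11.26777850828609
```

The red vial's cap top is at (0.428, -0.145, 0.076), and the pin head is at about (0.628, -0.287, 0.045). The stand is yawed about -16° and the panel leans back about 10.6°. I now move to above the left of the pin, with the closed fingers pointing down and tool x along stand +y.

```bash
cat > plan.py <<'E'
from h import *
import sys
np.set_printoptions(precision=4,suppress=True)
def down(yaw): # tool z down, tool x at yaw
    c,s=np.cos(yaw),np.sin(yaw); return R.from_matrix(np.array([[c,s,0],[s,-c,0],[0,0,-1]]))
def plan(pos,rot,n=1,quat=None,start=None):
    s=status.read_state(); p0=np.array(s['ee_pos']) if start is None else start[0]; R0=R.from_quat(s['eef_rot']) if start is None else start[1]
    rv=(R0.inv()*rot).as_rotvec()
    for i in range(n):
        a,b=i/n,(i+1)/n
        Ra=R0*R.from_rotvec(rv*a); d=Ra.inv().apply((np.array(pos)-p0)/n)/.15
        print(np.round(np.r_[d,rv/n/np.radians(30)],3))
S=np.array([.5734,-.4089]); YAW=-.279
def W(x,y,z): return np.r_[R.from_euler('z',YAW).apply([x,y,0])[:2]+S,z]
E
python3 - <<'E'
from plan import *
plan(W(.019,.175,.42),down(YAW+np.pi/2),4)
E
```

```text
[ 0.882 -0.316 -0.025  0.     0.    -0.463]
[ 0.932 -0.095 -0.025  0.     0.    -0.463]
[ 0.927  0.132 -0.025  0.     0.    -0.463]
[ 0.869  0.351 -0.025  0.     0.    -0.463]
```

Request:
play_rows([
  [0.3,-0.1,-0.01,0,0,-0.15],
  [0.6,-0.2,-0.02,0,0,-0.3],
  [0.88,-0.32,-0.03,0,0,-0.46],
  [0.88,-0.32,-0.03,0,0,-0.46],
], fingers=-1)

```text
time: 1.2
ee_pos: [0.3139, -0.5009, 0.4099]
eef_rot: [0.959, 0.284, 0.002, -0.0]
ft_force: [0.5, -0.4, 0.5]
width: 0.0626
grip_force: 0.0
```

Request:
play_rows([
  [0.3,-0.03,-0.01,0,0,-0.15],
  [0.6,-0.06,-0.02,0,0,-0.3],
  [0.93,-0.1,-0.03,0,0,-0.46],
  [0.93,-0.1,-0.03,0,0,-0.46],
])

```text
time: 1.6
ee_pos: [0.4234, -0.4128, 0.4142]
eef_rot: [0.918, 0.397, 0.002, -0.0]
ft_force: [-0.7, 0.6, -0.1]
width: 0.0311
grip_force: 0.0
```

Request:
play_rows([
  [0.3,0.04,-0.01,0,0,-0.15],
  [0.6,0.08,-0.02,0,0,-0.3],
  [0.93,0.13,-0.03,0,0,-0.46],
  [0.93,0.13,-0.03,0,0,-0.46],
])

```text
time: 2.0
ee_pos: [0.5334, -0.3254, 0.4183]
eef_rot: [0.864, 0.504, 0.002, -0.001]
ft_force: [-0.9, 0.2, -0.2]
width: 0.0024
grip_force: 0.0
```

Request:
play_rows([
  [0.3,0.12,-0.01,0,0,-0.15],
  [0.6,0.24,-0.02,0,0,-0.3],
  [0.87,0.35,-0.03,0,0,-0.46],
  [0.87,0.35,-0.03,0,0,-0.46],
  [0.87,0.35,-0.03,0,0,-0.46],
])

```text
time: 2.5
ee_pos: [0.6401, -0.2446, 0.4222]
eef_rot: [0.8, 0.6, -0.0, -0.0]
ft_force: [-0.7, -1.7, 1.1]
width: 0.0004
grip_force: 0.0
```

Run:
```python
from plan import *
s,im=snap('wrist','w1.png')
print(s['time'],s['ee_pos'],s['eef_rot'],s['width'],s['joint_positions'],W(.019,.175,.42))
for n in ['pin','stand','panel']:
    for d in spotter.boxes_of('wrist',n)[:2]: print(n,d)
```

```text
2.5 [ 0.6401 -0.2446  0.4222] [ 0.8002  0.5998 -0.0001 -0.0003] 0.0003623586171029265 [ 0.5943  0.4976 -0.4455  1.2314  0.2082  1.4575 -0.1114] [ 0.6399 -0.2459  0.42  ]
pin {'point': [0.6298, -0.2885, 0.0485], 'conf': 0.53}
panel {'point': [0.6068, -0.3902, 0.1131], 'conf': 0.59}
```

View pics/w1.png

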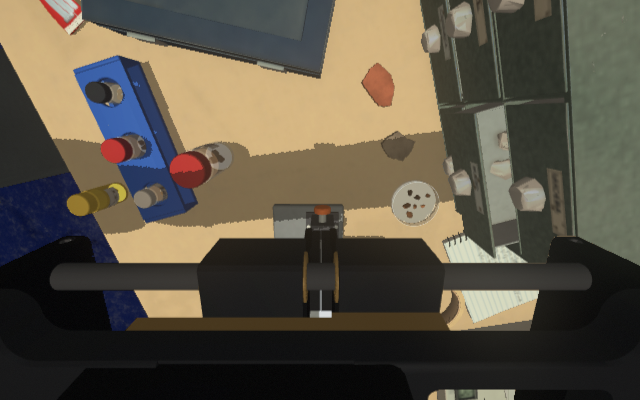

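The wrist view shows the orange pin head at (322,210), centred just ahead of the fingertips. The cabinet knobs at about (455,180) lie to the right, and the rack with its three vials to the left. I check clearances next.

Run:
```python
from plan import *
s=status.read_state()
def at(uv,z):
    o,d=ray('wrist',uv,s); q=o+d*(z-o[2])/d[2]; return q, R.from_euler('z',-YAW).apply(q-[*S,0])
for n,uv,z in [('head',(322,210),.045),('head top',(322,210),.056),('plate corner L',(274,206),.015),('plate corner R',(344,206),.015),('knob',(455,175),.05),('knob',(455,175),.15),('bowl',(415,203),.02)]: print(n,*at(uv,z))
plan(W(.0195,.168,.21),down(YAW+np.pi/2),2)
```

```text
head [ 0.6285 -0.2886  0.045 ] [0.0198 0.1309 0.045 ]
head top [ 0.6295 -0.285   0.056 ] [0.0198 0.1346 0.056 ]
plate corner L [ 0.5631 -0.2735  0.015 ] [-0.0472  0.1273  0.015 ]
plate corner R [ 0.657  -0.3014  0.015 ] [0.0507 0.1264 0.015 ]
knob [ 0.7991 -0.2899  0.05  ] [0.1842 0.1765 0.05  ]
knob [ 0.7598 -0.2567  0.15  ] [0.1373 0.1977 0.15  ]
bowl [ 0.7518 -0.3233  0.02  ] [0.1479 0.1314 0.02  ]
[-0.019  0.005  0.71   0.     0.001 -0.009]
[-0.019  0.005  0.71   0.     0.001 -0.009]
```

Request:
play_rows([
  [-0.02,-0.03,0.3,0,0,0],
  [-0.02,-0.03,0.7,0,0,0],
  [-0.02,-0.03,1.0,0,0,0],
  [-0.02,-0.03,1.0,0,0,0],
])

```text
time: 3.1
ee_pos: [0.6315, -0.2477, 0.2663]
eef_rot: [0.801, 0.599, -0.003, -0.004]
ft_force: [-1.4, -0.4, 0.3]
width: 0.0005
grip_force: 0.0
```

Request:
play_rows([
  [0,0,0.2,0,0,0],
  [0,0,0.4,0,0,0],
  [0,0,0.4,0,0,0],
  [0,0,0.4,0,0,0],
])

```text
time: 3.5
ee_pos: [0.6349, -0.2475, 0.2151]
eef_rot: [0.801, 0.599, 0.0, 0.001]
ft_force: [0.6, 0.4, 0.1]
width: 0.0006
grip_force: 0.0
```

Run:
```python
from plan import *
s,im=snap('scene'); 
print(s['time'],s['ee_pos'],R.from_euler('z',-YAW).apply(s['ee_pos']-np.r_[S,0]),s['ft_force'])
a=cv2.resize(im[90:210,240:400],None,fx=5,fy=5); cv2.imwrite('pics/s2.png',a)
```

```text
3.5 [ 0.6349 -0.2475  0.2151] [0.0146 0.1721 0.2151] [0.6467 0.3557 0.1468]
```

View pics/s2.png

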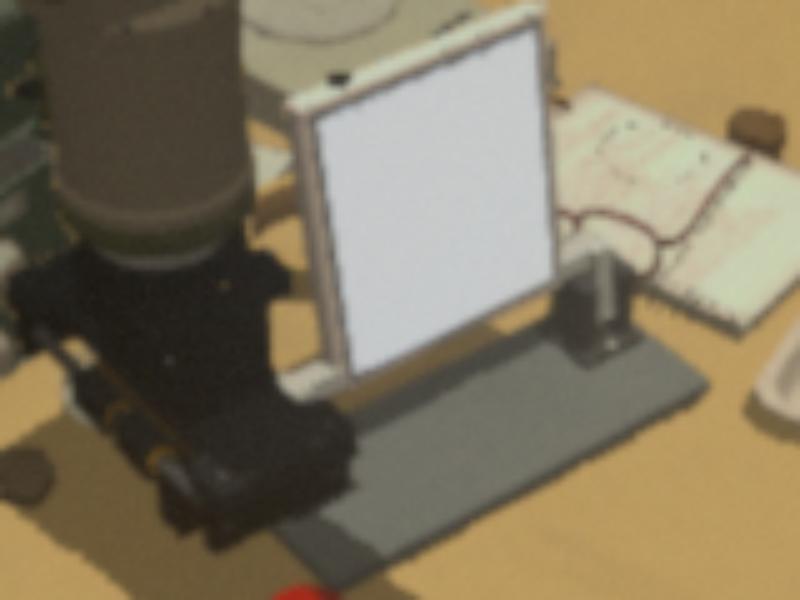

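The arm hides the fork from the scene camera, so I push in small steps and watch the force.

Request:
play_rows([
  [-0.06,0,0,0,0,0],
  [-0.12,0,0,0,0,0],
  [-0.15,0,0,0,0,0],
  [-0.15,0,0,0,0,0],
])

```text
time: 3.95
ee_pos: [0.6276, -0.2701, 0.2132]
eef_rot: [0.801, 0.598, -0.0, 0.0]
ft_force: [0.3, 0.4, -0.6]
width: 0.0005
grip_force: 0.0
```

Request:
play_rows([
  [-0.015,0,0,0,0,0],
  [-0.03,0,0,0,0,0],
  [-0.045,0,0,0,0,0],
  [-0.06,0,0,0,0,0],
  [-0.06,0,0,0,0,0],
])

```text
time: 4.45
ee_pos: [0.6254, -0.2775, 0.2127]
eef_rot: [0.801, 0.599, -0.0, 0.0]
ft_force: [0.8, 0.4, 0.4]
width: 0.0006
grip_force: 0.0
```

Run:
```python
from plan import *
s=status.read_state()
print(s['time'],R.from_euler('z',-YAW).apply(s['ee_pos']-np.r_[S,0]),R.from_euler('z',-YAW).apply(s['ft_force']))
```

```text
4.45 [0.0138 0.1407 0.2127] [0.6876 0.6259 0.3796]
```

Request:
play_rows([
  [-0.01,0,0,0,0,0],
  [-0.02,0,0,0,0,0],
  [-0.03,0,0,0,0,0],
  [-0.03,0,0,0,0,0],
])

```text
time: 4.85
ee_pos: [0.6246, -0.2804, 0.2128]
eef_rot: [0.8, 0.6, 0.001, -0.0]
ft_force: [0.0, 5.1, -0.1]
width: 0.0006
grip_force: 2.2
```

Request:
play_rows([
  [-0.01,0,0,0,0,0],
  [-0.02,0,0,0,0,0],
  [-0.02,0,0,0,0,0],
])

```text
time: 5.15
ee_pos: [0.6244, -0.281, 0.2128]
eef_rot: [0.8, 0.601, 0.002, -0.001]
ft_force: [1.7, 11.4, 1.1]
width: 0.0008
grip_force: 5.5
```

The push stalled at 11 N close to the expected home position. I back off and look.

Request:
play_rows([
  [0.1,0,0,0,0,0],
  [0.35,0,0,0,0,0],
  [0.4,0,-0.3,0,0,0],
  [0.5,0,-0.6,0,0,0],
  [0.5,0,-0.6,0,0,0],
])

```text
time: 5.65
ee_pos: [0.647, -0.2096, 0.3103]
eef_rot: [0.8, 0.6, 0.003, 0.004]
ft_force: [0.7, 0.0, 0.2]
width: 0.0006
grip_force: 0.0
```

Run:
```python
from plan import *
s,im=snap('wrist')
x0,y0=270,160
cv2.imwrite('pics/w2.png',cv2.resize(im[y0:y0+75,x0:x0+100],None,fx=6,fy=6,interpolation=cv2.INTER_CUBIC))
sc,i2=snap('scene'); cv2.imwrite('pics/s3.png',i2)
print(s['time'],R.from_euler('z',-YAW).apply(s['ee_pos']-np.r_[S,0]))
k=vision.calibration('wrist');T=np.array(k['T_tool_cam']);Rt=R.from_quat(s['eef_rot']).as_matrix()
for P in [W(.02,.117,.045),W(.02,.117,.056),W(.02,.1245,.045),W(.02,.1245,.056),W(.005,.117,.063),W(.035,.117,.063)]:
    c=T[:3,:3].T@(Rt.T@(P-s['ee_pos'])-T[:3,3]); u=np.array([k['fx']*c[0]/c[2]+k['cx'],k['fy']*c[1]/c[2]+k['cy']]); print(u,(u-[x0,y0])*6)
for d in spotter.boxes_of('wrist','pin')[:2]: print(d, R.from_euler('z',-YAW).apply(np.array(d['point'])-np.r_[S,0]))
```

```text
5.65 [0.0158 0.2119 0.3103]
[322.0644 297.9484] [312.3862 827.6904]
[322.2536 305.0832] [313.5214 870.4991]
[322.0491 291.2351] [312.2948 787.4103]
[322.2392 298.1628] [313.4352 828.9768]
[305.9633 310.0813] [215.78   900.4876]
[338.7833 309.7562] [412.6995 898.5373]
```

View pics/w2.png

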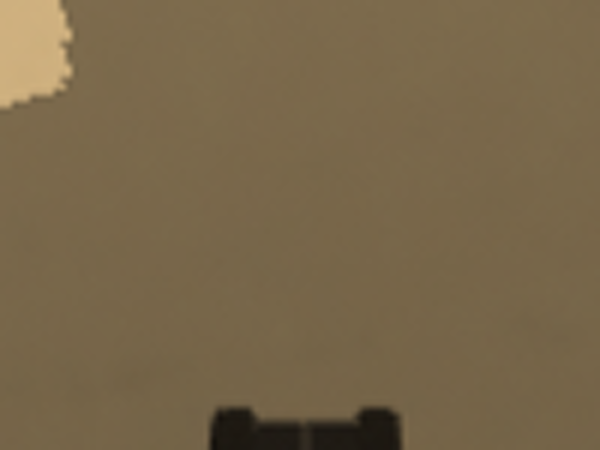

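The fork is hidden behind the fingertips here. I move toward the rack, which frees the scene and top views.

Run:
```python
from plan import *
plan([.428,-.145,.33],down(np.radians(89)),2)
```

```text
[ 0.012 -0.755 -0.092 -0.     0.001 -0.256]
[ 0.113 -0.747 -0.092 -0.     0.001 -0.256]
```

Request:
play_rows([
  [0,-0.3,-0.05,0,0,-0.13],
  [0,-0.6,-0.1,0,0,-0.25],
  [0,-0.75,-0.1,0,0,-0.25],
  [0,-0.75,-0.1,0,0,-0.25],
])

```text
time: 6.2
ee_pos: [0.5339, -0.1808, 0.3166]
eef_rot: [0.76, 0.65, -0.001, -0.001]
ft_force: [-0.2, 0.4, 0.6]
width: 0.0005
grip_force: 0.0
```

Request:
play_rows([
  [0.05,-0.3,-0.05,0,0,-0.13],
  [0.1,-0.6,-0.1,0,0,-0.25],
  [0.1,-0.75,-0.1,0,0,-0.25],
  [0.1,-0.75,-0.1,0,0,-0.25],
])

```text
time: 6.6
ee_pos: [0.4257, -0.1489, 0.3321]
eef_rot: [0.716, 0.698, -0.001, -0.0]
ft_force: [0.9, 0.5, 0.7]
width: 0.0002
grip_force: 0.0
```

Run:
```python
from plan import *
z=lambda im,x,y,w,h:cv2.resize(im[y:y+h,x:x+w],None,fx=8,fy=8,interpolation=cv2.INTER_CUBIC)
s,t=snap('top'); _,c=snap('scene'); _,w=snap('wrist')
cv2.imwrite('pics/c3.png',np.vstack([np.hstack([z(t,320,150,50,35),z(c,275,160,50,35)]),np.hstack([cv2.resize(w,(400,250)),cv2.resize(c[80:280,220:540],(400,250))])]))
print(s['time'],s['ee_pos'],s['eef_rot'],s['joint_positions'],s['width'])
for nm,cam,(x0,y0) in [('t','top',(320,150)),('c','scene',(275,160))]:
    for P in [W(.02,.1208,.045),W(.02,.117,.045)]: print(nm,(proj(cam,P)[0]-[x0,y0])*8)
for cam in ['top','scene','wrist']:
  for n in ['pin','vial_red']:
    for d in spotter.boxes_of(cam,n)[:3]: print(cam,n,d['conf'],d['point'], R.from_euler('z',-YAW).apply(np.array(d['point'])-np.r_[S,0]))
```

```text
6.6 [ 0.4257 -0.1489  0.3321] [ 0.7161  0.698  -0.0011 -0.0003] [ 0.7857  0.0389 -0.5554  1.9677  0.0241  1.1427  0.1949] 0.00022265736106001592
t [117.9128 118.687 ]
t [129.1738 120.6709]
c [142.4557 162.7317]
c [152.3197 157.7462]
top vial_red 0.69 [0.4974, -0.1952, 0.1] [-0.1319  0.1845  0.1   ]
scene vial_red 0.71 [0.4209, -0.1349, 0.0727] [-0.2221  0.2214  0.0727]
scene vial_red 0.71 [0.3528, -0.1771, 0.0482] [-0.2759  0.1621  0.0482]
scene vial_red 0.55 [0.5015, -0.1721, 0.0682] [-0.1343  0.2078  0.0682]
wrist pin 0.59 [0.6263, -0.2917, 0.0499] [0.0186 0.1272 0.0499]
wrist vial_red 0.81 [0.4328, -0.136, 0.0775] [-0.2103  0.2236  0.0775]
wrist vial_red 0.7 [0.5033, -0.1699, 0.0622] [-0.1332  0.2105  0.0622]
wrist vial_red 0.56 [0.3606, -0.1825, 0.0385] [-0.2669  0.159   0.0385]
```

View pics/c3.png

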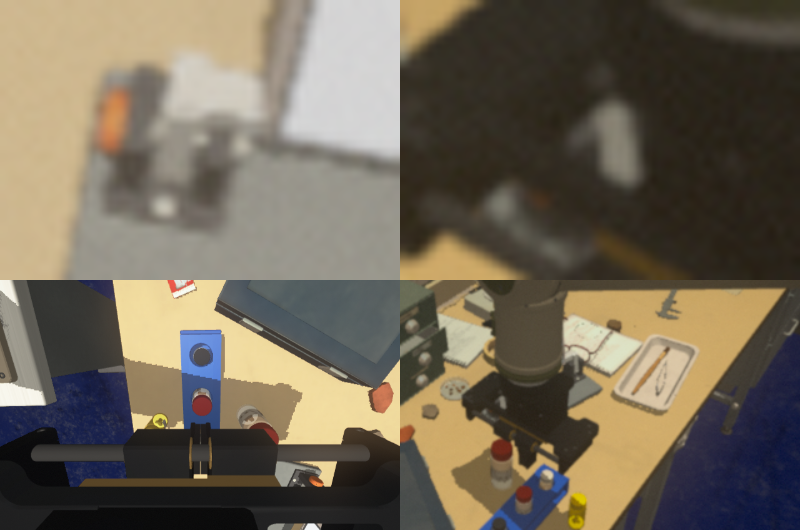

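In the top view (upper left of the composite) the orange head lies directly against the dark fork at about (334,165), where the seated head is predicted. In the wrist view the red vial is at about (323,200) and the pin head at about (509,323). I refine both numerically.

```bash
cat > wp.py <<'E'
from plan import *
def wproj(P,s):
    k=vision.calibration('wrist');T=np.array(k['T_tool_cam']);Rt=R.from_quat(s['eef_rot']).as_matrix()
    c=T[:3,:3].T@(Rt.T@(np.array(P)-s['ee_pos'])-T[:3,3]); return np.array([k['fx']*c[0]/c[2]+k['cx'],k['fy']*c[1]/c[2]+k['cy']])
def blobs(im,lo,hi,amin=15):
    h=cv2.cvtColor(im,cv2.COLOR_BGR2HSV); m=cv2.inRange(h,lo,hi)
    n,l,st,ce=cv2.connectedComponentsWithStats(m)
    return [(st[i],ce[i]) for i in range(1,n) if st[i][4]>=amin]
E
python3 - <<'E'
from wp import *
s,w=snap('wrist','w3.png'); _,t=snap('top')
print('orange wrist',[b for b in blobs(w,(4,150,120),(14,255,255)) if 440<b[1][0]<580 and b[1][1]>260])
print('orange top',[b for b in blobs(t,(4,120,120),(14,255,255),4) if 320<b[1][0]<345 and 150<b[1][1]<180])
for y in (.117,.1208,.1245): print(y,wproj(W(.02,y,.045),s),wproj(W(.02,y,.056),s),proj('top',W(.02,y,.045)),proj('top',W(.02,y,.056)))
print('red wrist',blobs(w,(0,150,80),(5,255,255),60),blobs(w,(170,120,80),(180,255,255),60))
c=[ray('wrist',(323,200),s)]; P=np.array([.428,-.145,.08]); print(wproj(P,s),wproj(P-[0,0,.015],s))
E
python3 -c "
import cv2;im=cv2.imread('pics/w3.png');a=cv2.resize(im[270:370,440:580],None,fx=4,fy=4,interpolation=2);b=cv2.resize(im[140:240,260:400],None,fx=4,fy=4,interpolation=2)[:, :];import numpy as np;cv2.imwrite('pics/c4.png',cv2.resize(np.vstack([a,b]),(420,600)) if 0 else np.vstack([a[:,:],b])[:600] if 0 else cv2.resize(np.hstack([a,b]),(800,286)))"
```

```text
orange wrist [(array([495, 317,  22,  14, 162], dtype=int32), array([504.7963, 325.1543]))]
orange top [(array([333, 162,   3,   7,  17], dtype=int32), array([333.7647, 164.6471]))]
0.117 [502.7285 328.3301] [508.9597 335.6676] [[336.1467 165.0839]] [[336.3415 163.7696]]
0.1208 [504.1937 325.5219] [510.4959 332.7875] [[334.7391 164.8359]] [[334.9185 163.5191]]
0.1245 [505.6295 322.7702] [512.0016 329.9646] [[333.3689 164.5945]] [[333.5334 163.2753]]
red wrist [(array([268,   0,  30,  22, 212], dtype=int32), array([276.9953,   9.9104])), (array([308, 189,  30,  29, 693], dtype=int32), array([322.5354, 202.8283])), (array([401, 230,  44,  33, 425], dtype=int32), array([427.72  , 242.2471]))] [(array([311, 185,  23,   7,  73], dtype=int32), array([322.1096, 187.4384]))]
[320.0033 205.6886] [320.037  200.5589]
```

View pics/c4.png

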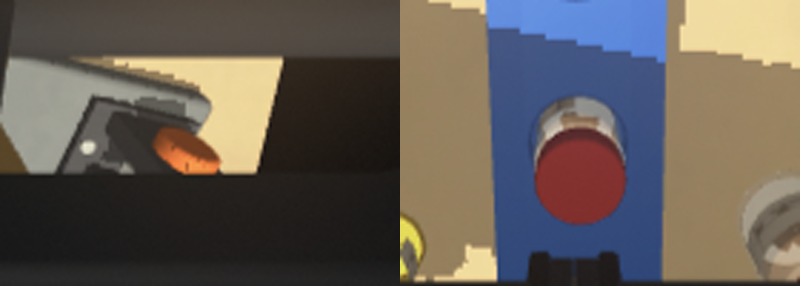

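The head looks flush, but this view is from outside and could hide a gap of a few millimetres. I take one look from straight above the seat before going on.

Run:
```python
from plan import *
plan(W(.02,.045,.46),down(YAW+np.pi/2),2)
```

```text
[-0.728  0.607 -0.425 -0.    -0.     0.244]
[-0.645  0.695 -0.425 -0.    -0.     0.244]
```

Request:
play_rows([
  [-0.1,0.1,-0.3,0,0,0.06],
  [-0.35,0.3,-0.45,0,0,0.12],
  [-0.6,0.5,-0.5,0,0,0.2],
  [-0.73,0.61,-0.5,0,0,0.24],
  [-0.73,0.61,-0.5,0,0,0.24],
])

```text
time: 7.65
ee_pos: [0.5176, -0.2635, 0.4068]
eef_rot: [0.759, 0.651, 0.0, -0.0]
ft_force: [-1.0, -0.2, -0.5]
width: 0.0002
grip_force: 0.0
```

Request:
play_rows([
  [-0.15,0.16,-0.2,0,0,0.08],
  [-0.35,0.4,-0.4,0,0,0.16],
  [-0.65,0.7,-0.4,0,0,0.24],
  [-0.65,0.7,-0.4,0,0,0.24],
  [-0.65,0.7,-0.4,0,0,0.24],
])

```text
time: 8.15
ee_pos: [0.6066, -0.3739, 0.4658]
eef_rot: [0.798, 0.603, -0.0, -0.001]
ft_force: [-0.2, 0.2, 0.5]
width: 0.0006
grip_force: 0.0
```

Run:
```python
from wp import *
s,w=snap('wrist','w5.png'); _,c=snap('scene')
print(s['time'],s['ee_pos'],R.from_euler('z',-YAW).apply(s['ee_pos']-np.r_[S,0]))
u=wproj(W(.02,.117,.045),s); x0,y0=int(u[0])-40,max(0,int(u[1])-30); print(u,x0,y0)
for y in (.107,.117,.1245): print(y,(wproj(W(.02,y,.056),s)-[x0,y0])*8,(wproj(W(.02,y,.063),s)-[x0,y0])*8)
cv2.imwrite('pics/c5.png',cv2.resize(w[y0:y0+70,x0:x0+90],None,fx=8,fy=8,interpolation=cv2.INTER_CUBIC))
```

```text
8.15 [ 0.6066 -0.3739  0.4658] [0.0223 0.0428 0.4658]
[319.4361 116.2759] 279 86
0.107 [323.0172 306.7766] [322.7742 308.3002]
0.117 [323.1246 242.7564] [322.8817 243.1225]
0.1245 [323.2062 194.1133] [322.9634 193.5881]
```

View pics/c5.png

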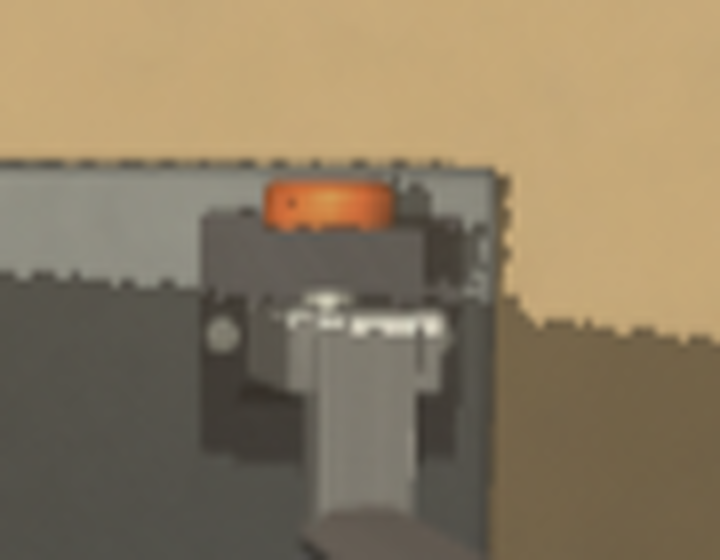

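From straight above, the orange head (rows 181–229 in the crop, at x 265–395) sits directly against the fork ear with no shank showing, so the pin is home. Now the vial.

Run:
```python
from plan import *
plan([.4295,-.1445,.36],down(np.radians(89)),2)
```

```text
[ 0.568 -0.771  0.359 -0.001 -0.001 -0.245]
[ 0.662 -0.692  0.358 -0.001 -0.001 -0.245]
```

Request:
play_rows([
  [0.2,-0.25,0,0,0,-0.08],
  [0.4,-0.5,0.1,0,0,-0.16],
  [0.57,-0.77,0.3,0,0,-0.24],
  [0.57,-0.77,0.36,0,0,-0.24],
  [0.57,-0.77,0.36,0,0,-0.24],
], fingers=0.4, squeeze=15)

```text
time: 8.75
ee_pos: [0.5163, -0.2561, 0.4129]
eef_rot: [0.757, 0.653, -0.001, -0.001]
ft_force: [-0.1, 0.4, 0.4]
width: 0.0323
grip_force: 0.0
```

Request:
play_rows([
  [0.2,-0.22,0.1,0,0,-0.08],
  [0.42,-0.45,0.2,0,0,-0.16],
  [0.66,-0.69,0.36,0,0,-0.24],
  [0.66,-0.69,0.36,0,0,-0.24],
  [0.66,-0.69,0.36,0,0,-0.24],
])

```text
time: 9.25
ee_pos: [0.4304, -0.1445, 0.3608]
eef_rot: [0.715, 0.699, -0.0, 0.001]
ft_force: [0.7, -0.8, 1.2]
width: 0.06
grip_force: 0.0
```

Run:
```python
from wp import *
s,w=snap('wrist')
print(s['time'],s['ee_pos'],s['eef_rot'],s['width'])
print([b for b in blobs(w,(0,140,70),(6,255,255),60)])
P=np.array([.4295,-.1445,.08])
a=np.linspace(0,6.28,40)
for z in (.08,.065):
    Q=np.array([wproj(P+[.0145*np.cos(t),.0145*np.sin(t),z-.08],s) for t in a]); print(z,Q.min(0),Q.max(0))
plan([.4295,-.1445,.23],down(np.radians(89)),1)
```

```text
9.25 [ 0.4304 -0.1445  0.3608] [ 0.7151  0.699  -0.0002  0.0011] 0.05996194862807418
[(array([266,   0,  32,  33, 274], dtype=int32), array([276.0109,  17.0365])), (array([298,   0,  10,  23,  74], dtype=int32), array([302.6216,  14.0811])), (array([306, 185,  28,  26, 571], dtype=int32), array([319.4764, 197.2119])), (array([ 388,  222,   40,   41, 1029], dtype=int32), array([409.1506, 239.7065]))]
0.08 [303.3386 184.2802] [334.4103 214.0527]
0.065 [304.1848 180.6451] [333.6905 209.0411]
[ 0.008 -0.013  0.876  0.005  0.003 -0.013]
```

The predicted cap position matches the image to within a pixel, so I descend and grip.

Request:
play_rows([
  [0,-0.01,0.25,0,0,0],
  [0,-0.01,0.5,0,0,0],
  [0,-0.01,0.75,0,0,0],
  [0,-0.01,0.88,0,0,0],
  [0,-0.01,0.88,0,0,0],
])

```text
time: 9.8
ee_pos: [0.4294, -0.1462, 0.2262]
eef_rot: [0.716, 0.698, -0.0, -0.002]
ft_force: [-0.7, 0.1, 0.7]
width: 0.0609
grip_force: 0.0
```

Request:
play_rows([
  [0,0,0,0,0,0],
  [0,0,0,0,0,0],
  [0,0,0,0,0,0],
  [0,0,0,0,0,0],
  [0,0,0,0,0,0],
], fingers=-1, squeeze=15)

```text
time: 10.3
ee_pos: [0.4291, -0.1452, 0.2283]
eef_rot: [0.715, 0.699, 0.0, 0.001]
ft_force: [0.2, 0.6, -0.3]
width: 0.0287
grip_force: 0.3
```

Request:
play_rows([
  [0,0,-0.05,0,0,0],
  [0,0,-0.15,0,0,0],
  [0,0,-0.35,0,0,0],
  [0,0,-0.6,0,0,0],
  [0,0,-0.6,0,0,0],
])

```text
time: 10.8
ee_pos: [0.4303, -0.1451, 0.3226]
eef_rot: [0.715, 0.699, 0.001, 0.004]
ft_force: [0.6, -0.6, -1.7]
width: 0.028
grip_force: 15.0
```

The vial is gripped at 15 N with the fingers at 28 mm. Next I compute the final pose, using the left-leaning tip so the tool reaches in from the robot's side, and plan via a point clear of everything.

```bash
cat > goal.py <<'E'
from wp import *
TH=np.radians(10.6)
Rs=R.from_euler('z',YAW)
n=Rs.apply([-np.cos(TH),0,np.sin(TH)]); pz=Rs.apply([np.sin(TH),0,np.cos(TH)]); py=Rs.apply([0,1,0])
face=W(.02-.008*np.cos(TH)+.097*np.sin(TH),0,.045+.097*np.cos(TH)+.008*np.sin(TH))
def goal(tilt,dist=.10,d=.184,tip=1):
    v=np.cos(tilt)*pz+np.sin(tilt)*py
    x=n; z=-v; y=np.cross(z,x)
    mid=face+dist*n
    return mid+d*v, R.from_matrix(np.stack([x,y,z],1)), mid
E
python3 - <<'E'
from goal import *
s,t=snap('top'); _,c=snap('scene')
print(s['time'],s['ee_pos'],s['grip_force'],s['width'])
g=goal(np.pi/4); print(g[0],g[2],face)
plan([.44,-.20,.42],down(np.radians(164)),3)
# tilt check from unobstructed scene: panel corners proj under several tilts
for cam in ('top','scene'):
  for th in (9,10.6,12):
    th=np.radians(th); f=lambda y,h:W(.02-.008*np.cos(th)+h*np.sin(th),y,.045+h*np.cos(th)+.008*np.sin(th))
    print(cam,[proj(cam,f(y,.168))[0].round(1) for y in (.066,-.066)])
E
```

```text
10.8 [ 0.4303 -0.1451  0.3226] 14.991352874203585 0.02797425555234136
[ 0.5666 -0.2716  0.2881] [ 0.5077 -0.3901  0.1602] [ 0.6022 -0.4172  0.1418]
[-0.122  0.028 -0.225  0.     0.001 -0.837]
[-0.122 -0.027 -0.225  0.     0.001 -0.837]
[-0.099 -0.076 -0.225  0.     0.001 -0.837]
top [array([363.6, 137.8]), array([422.4, 147.9])]
top [array([363.9, 135.9]), array([422.6, 146.1])]
top [array([364.1, 134.4]), array([422.8, 144.5])]
scene [array([304.6, 113.7]), array([348.2,  95.1])]
scene [array([303.5, 113. ]), array([346.9,  94.5])]
scene [array([302.4, 112.5]), array([345.9,  94. ])]
```

Request:
play_rows([
  [-0.03,0,-0.1,0,0,-0.2],
  [-0.06,0.01,-0.15,0,0,-0.42],
  [-0.09,0.02,-0.2,0,0,-0.63],
  [-0.12,0.03,-0.23,0,0,-0.84],
  [-0.12,0.03,-0.23,0,0,-0.84],
])

```text
time: 11.4
ee_pos: [0.4328, -0.1637, 0.3516]
eef_rot: [0.545, 0.838, -0.0, -0.0]
ft_force: [-0.2, 0.5, 0.4]
width: 0.028
grip_force: 15.0
```

Request:
play_rows([
  [-0.03,0,-0.1,0,0,-0.2],
  [-0.06,-0.01,-0.15,0,0,-0.42],
  [-0.09,-0.02,-0.2,0,0,-0.63],
  [-0.12,-0.03,-0.23,0,0,-0.84],
  [-0.12,-0.03,-0.23,0,0,-0.84],
])

```text
time: 11.9
ee_pos: [0.4359, -0.1818, 0.3862]
eef_rot: [0.351, 0.936, 0.0, -0.0]
ft_force: [0.8, 0.5, -1.5]
width: 0.0282
grip_force: 15.0
```

Request:
play_rows([
  [-0.03,-0.02,-0.1,0,0,-0.2],
  [-0.05,-0.04,-0.15,0,0,-0.42],
  [-0.08,-0.06,-0.2,0,0,-0.63],
  [-0.1,-0.08,-0.23,0,0,-0.84],
  [-0.1,-0.08,-0.23,0,0,-0.84],
])

```text
time: 12.4
ee_pos: [0.4395, -0.2005, 0.4207]
eef_rot: [0.139, 0.99, 0.0, -0.0]
ft_force: [-0.5, 0.2, 0.0]
width: 0.0282
grip_force: 15.0
```

Run:
```python
from goal import *
s=status.read_state(); print(s['time'],s['ee_pos'],s['eef_rot'],s['joint_positions'],s['grip_force'])
g=goal(np.pi/4,dist=.16); plan(g[0]+[0,0,.06],g[1],2)
```

```text
12.4 [ 0.4395 -0.2005  0.4207] [ 0.1389  0.9903  0.0001 -0.0003] [ 0.8874  0.0423 -0.563   1.773   0.0231  1.3335  1.6115] 14.989776168367825
[-0.276 -0.111  0.205  0.748  0.167 -0.069]
[-0.291 -0.039  0.21   0.748  0.167 -0.069]
```

Request:
play_rows([
  [-0.07,-0.03,0.05,0.19,0.04,-0.02],
  [-0.14,-0.06,0.1,0.38,0.08,-0.04],
  [-0.21,-0.08,0.15,0.56,0.12,-0.05],
  [-0.28,-0.11,0.2,0.75,0.17,-0.07],
  [-0.28,-0.11,0.2,0.75,0.17,-0.07],
])

```text
time: 12.9
ee_pos: [0.4761, -0.2267, 0.3887]
eef_rot: [0.118, 0.973, -0.187, -0.072]
ft_force: [-0.0, 1.3, -0.9]
width: 0.0282
grip_force: 15.0
```

Request:
play_rows([
  [-0.07,-0.01,0.05,0.19,0.04,-0.02],
  [-0.14,-0.02,0.1,0.38,0.08,-0.04],
  [-0.21,-0.03,0.15,0.56,0.12,-0.05],
  [-0.29,-0.04,0.21,0.75,0.17,-0.07],
  [-0.29,-0.04,0.21,0.75,0.17,-0.07],
])

```text
time: 13.4
ee_pos: [0.5105, -0.2545, 0.3581]
eef_rot: [0.091, 0.916, -0.366, -0.139]
ft_force: [0.5, -0.4, -1.3]
width: 0.0282
grip_force: 15.0
```

Run:
```python
from goal import *
s=status.read_state(); print(s['time'],s['ee_pos'],s['eef_rot'],s['joint_positions'],s['grip_force'],s['ft_force'])
g=goal(np.pi/4); print(goal(np.pi/4,.16)[0]+[0,0,.06],g[1].as_quat()); plan(g[0],g[1],1)
```

```text
13.4 [ 0.5105 -0.2545  0.3581] [ 0.0912  0.9157 -0.3659 -0.1391] [ 0.6062  0.365  -0.5265  1.6737  0.9096  1.5686  1.2437] 14.992539725499228 [ 0.4985 -0.3648 -1.3094]
[ 0.5099 -0.2554  0.3591] [ 0.0929  0.9159 -0.3655 -0.1375]
[-0.471  0.267  0.277 -0.003 -0.003  0.008]
```

Request:
play_rows([
  [-0.12,0.07,0.07,0,0,0],
  [-0.24,0.14,0.14,0,0,0],
  [-0.36,0.2,0.21,0,0,0],
  [-0.47,0.27,0.28,0,0,0],
  [-0.47,0.27,0.28,0,0,0],
])

```text
time: 13.9
ee_pos: [0.566, -0.272, 0.2879]
eef_rot: [0.092, 0.916, -0.364, -0.139]
ft_force: [-0.5, 0.2, -0.7]
width: 0.0284
grip_force: 15.0
```

Run:
```python
from goal import *
s,w=snap('wrist'); _,c=snap('scene'); _,t=snap('top')
print(s['time'],s['ee_pos'],s['eef_rot'],s['grip_force'],s['width'])
z=lambda im,x,y,wd,h,k:cv2.resize(im[y:y+h,x:x+wd],None,fx=k,fy=k,interpolation=cv2.INTER_CUBIC)
cv2.imwrite('pics/c6.png',np.vstack([np.hstack([z(c,240,80,160,120,2.5),z(t,300,110,160,120,2.5)]),np.hstack([cv2.resize(w,(400,250)),z(t,230,190,160,100,2.5)])]))
v=s['ee_pos']; Rt=R.from_quat(s['eef_rot']); ax=-Rt.as_matrix()[:,2]
b=v-ax*.220
for nm,P in [('bottom',b),('mid',b+.036*ax),('face',face),('captop',b+.072*ax)]:
    print(nm,(wproj(P,s)*[.625,.625]+[0,300]).round(),((proj('scene',P)[0]-[240,80])*2.5).round(),((proj('top',P)[0]-[300,110])*2.5+[400,0]).round())
for cam in ('wrist','scene','top'):
    for d in spotter.boxes_of(cam,'vial_red')[:3]: print(cam,d)
```

```text
13.9 [ 0.566  -0.272   0.2879] [ 0.0918  0.9164 -0.364  -0.1387] 14.99241890036501 0.02835490191109191
bottom [200. 439.] [310. 173.] [627. 227.]
mid [199. 452.] [288. 160.] [605. 212.]
face [199. 533.] [222. 125.] [617. 117.]
captop [199. 471.] [265. 146.] [583. 195.]
wrist {'point': [0.5009, -0.3762, 0.1732], 'conf': 0.66}
wrist {'point': [0.4047, -0.2401, 0.0101], 'conf': 0.66}
scene {'point': [0.3504, -0.1759, 0.0481], 'conf': 0.84}
scene {'point': [0.4947, -0.377, 0.1713], 'conf': 0.81}
scene {'point': [0.502, -0.1726, 0.0652], 'conf': 0.75}
top {'point': [0.5034, -0.2064, 0.0941], 'conf': 0.42}
```

View pics/c6.png

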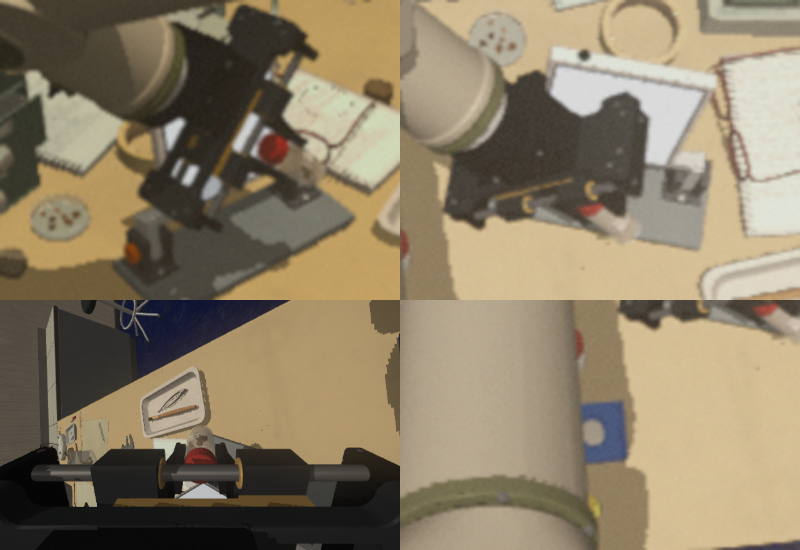

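The final composite shows:
- **Vial:** held tilted at 45° in front of the lit face, with the red cap at about (273,148) in the scene crop.
- **Pin:** the orange head is against the fork at (132,253).
- **Panel:** the lit corners are where they were at the start.
- **Rack:** the white vial is still there; the black one's socket is hidden by the arm, but I never touched it.

I settle and hand in.

Request:
play_rows([
  [0,0,0,0,0,0],
  [0,0,0,0,0,0],
  [0,0,0,0,0,0],
])

```text
time: 14.5
ee_pos: [0.5663, -0.2721, 0.2902]
eef_rot: [0.091, 0.916, -0.367, -0.138]
ft_force: [-0.6, 0.4, -0.6]
width: 0.0281
grip_force: 15.0
```

```bash
python3 -c "
from h import *
print(job.close_job())"
```

```text
the job is handed in; nothing more can be done
None
```

I pushed the pin home until its head lay against the fork, and the gripper now holds the red-capped vial tipped 45° about 10 cm in front of the lit face; I handed in at about 14.5 s, and no verdict came back.

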